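# Lay the high-voltage terminal boxes on the service board

## Task

The high-voltage terminal boxes are to be opened for inspection. First clear the service board: stand every jar that was left on it upright inside the blue spill tray. Then, without lifting them, slide each standing terminal box up to the board's front edge and, with its base against that edge, push its top over so that it lies flat on its back on the board with its cover up; leave the other things on the bench alone.

Things in the scene. Friction and masses are not known exactly. Their poses are not given: they have to be found in the camera images.
- board: service board fixed on the bench: dark rubber-faced slab 260 mm deep (its x), 520 wide (its y), 20 thick, yellow strip along its front edge. The front edge (its -x side, towards the robot) is an upright step 20 mm high that a box's base butts against. Origin at the centre of its underside; z up; x points away from the robot, within about 0.1 rad.
- tray: blue plastic spill tray fixed on the bench, open at the top, 270 mm (its x) by 180 mm (its y) by 26 mm high outside, walls and floor 5 mm thick. Origin at the centre of its underside, z up.
- box_a: terminal box, mid-grey plastic with a white cover: block 84 mm deep (x), 94 wide (y), 180 tall (z), about 0.55 kg, smooth plastic (friction about 0.3). Cover (yellow triangle, red socket, 4 screws) on its -x face, plain back on +x. Origin: centre of its base; z along its height. Starts standing on the bench on the robot's side of the board, back towards the board, 10 to 40 mm short of its front edge. May be absent.
- box_b: terminal box, painted light grey with a mid-grey cover: block 84 mm deep (x), 94 wide (y), 180 tall (z), about 0.55 kg, smooth plastic (friction about 0.3). Cover (yellow triangle, red socket, 4 screws) on its -x face, plain back on +x. Origin: centre of its base; z along its height. Starts standing on the bench on the robot's side of the board, back towards the board, 10 to 40 mm short of its front edge. May be absent.
- box_c: terminal box, all white: block 84 mm deep (x), 94 wide (y), 180 tall (z), about 0.55 kg, smooth plastic (friction about 0.3). Cover (yellow triangle, red socket, 4 screws) on its -x face, plain back on +x. Origin: centre of its base; z along its height. Starts standing on the bench on the robot's side of the board, back towards the board, 10 to 40 mm short of its front edge. May be absent.
- jar_white: jar of 60 mm diameter and 105 mm height, about 0.22 kg, all white with a paper label; straight walls up to 76 mm, screw cap 55 mm in diameter from 86 to 105 mm. Origin at the centre of its underside, z up. It starts standing on the board. May be absent.
- jar_amber: jar of 60 mm diameter and 105 mm height, about 0.22 kg, amber glass with a black cap and a paper label; straight walls up to 76 mm, screw cap 55 mm in diameter from 86 to 105 mm. Origin at the centre of its underside, z up. It starts standing on the board. May be absent.
- jar_blue: jar of 60 mm diameter and 105 mm height, about 0.22 kg, white with a blue cap and a blue label; straight walls up to 76 mm, screw cap 55 mm in diameter from 86 to 105 mm. Origin at the centre of its underside, z up. It starts standing on the board. May be absent.
- beaker: bystander, leave alone: glass beaker 72 mm in diameter, 90 mm tall. Origin at the centre of its underside.
- meter: bystander, leave alone: yellow hand multimeter lying flat, 160 by 80 by 36 mm. Origin at the centre of its underside.
- driver: bystander, leave alone: red-handled screwdriver 190 mm long, lying on the bench.
- tape: bystander, leave alone: green tape roll lying flat, 90 mm in diameter, 24 mm high. Origin at the centre of its underside.
- dish: bystander, leave alone: small steel dish for cover screws, 80 mm in diameter, 22 mm high, standing at the back of the board. Origin at the centre of its underside.

How it is judged (in metres and radians):
On the way, in this order (a step that is already met when the one before it is completed fails the run):
1. every jar stands upright in the spill tray (x of jar_white in the frame of tray between -0.115 and 0.115 m and y of jar_white in the frame of tray between -0.07 and 0.07 m and height (world z) of each of jar_white, jar_amber, jar_blue below 0.02 m and angle between each of jar_white, jar_amber, jar_blue's own z axis and vertical below 0.12 rad and linear speed of each of jar_white, jar_amber, jar_blue below 0.03 m/s and x of jar_amber in the frame of tray between -0.115 and 0.115 m and y of jar_amber in the frame of tray between -0.07 and 0.07 m and x of jar_blue in the frame of tray between -0.115 and 0.115 m and y of jar_blue in the frame of tray between -0.07 and 0.07 m), for 0.2 s.
2. every terminal box lies flat on its back on the board, cover up (angle between each of box_a, box_b, box_c's own x axis and vertical above 3.02 rad and height (world z) of box_a between 0.054 and 0.072 m and x of box_a in the frame of board between -0.22 and 0.03 m and y of box_a in the frame of board between -0.26 and 0.26 m and linear speed of each of box_a, box_b, box_c below 0.03 m/s and height (world z) of box_b between 0.054 and 0.072 m and x of box_b in the frame of board between -0.22 and 0.03 m and y of box_b in the frame of board between -0.26 and 0.26 m and height (world z) of box_c between 0.054 and 0.072 m and x of box_c in the frame of board between -0.22 and 0.03 m and y of box_c in the frame of board between -0.26 and 0.26 m), for 0.2 s.
At the end, for the whole second after the job is handed in: Every jar present stands upright (within 0.12 rad) on the floor of the spill tray, and every terminal box present lies flat on its back on the board, cover up within 0.12 rad, its base centre 54 to 72 mm above the bench and its middle over the board; all at rest (all of step 1 and all of step 2); the robot touches nothing.
It fails at once if a terminal box is lifted clear of bench and board instead of being slid and tipped (base centre more than 95 mm up) (height (world z) of any of box_a, box_b, box_c above 0.095 m).
It fails at once if a bystander is moved by more than 40 mm (distance of any of beaker, meter, driver, tape, dish from where it was at the start of the episode above 0.04 m).
Of box_a, box_b, box_c only 2 to 3 are there at a start; the rules pass over those that are not, and their reading is None.
Of jar_white, jar_amber, jar_blue only 2 to 3 are there at a start; the rules pass over those that are not, and their reading is None.
At some moment in a run one of box_a, box_b, box_c may be knocked a few centimetres aside while the robot is not near it.
It also fails if it takes over 210 s, if anything falls off the work surface, if the arm or the gripper's body presses on something with over 40 N, if the wrist force passes 120 N, or if a joint passes its speed limit or range.

## Robot

A 6-joint arm with a two-finger parallel gripper is mounted at the origin on the work surface. World frame = base frame: x ahead of the robot, y to its left, z up, the work surface at z = 0. Lengths are in mm, angles in rad, forces in N, time in s.
With the tool pointing down it reaches from about 350 to 950 mm from the base axis. Payload 17.4 kg.
Tool frame: the origin (TCP) lies on the centre line of the jaws, within the pads' length; the fingertips stand 22 mm ahead of it and the grasp point (between the pads) lies 3 mm ahead of it (r.tip_reach is the distance from the TCP to the fingertips, in mm); x points along the fingers, y is the direction in which the jaws open and shut, and the axes are right-handed (so a half turn about x gives the same grasp; the last joint's range is limited). The gripper opens to 93 mm and grips with 3 to 60 N. Pads are 15 mm wide; open, the fingers measure 128 mm over their backs; the gripper's body (75 mm by 188 mm) begins 65 mm behind the grasp point.
Start: joints at [-1.218, 0.116, 1.442, -0, 1.584, -0.038], TCP at [257.118, -624.118, 240.646] pointing down, gripper open.
Joint ranges: [-2.83, 2.83], [-0.83, 2.19], [0.07, 2.5], [-1.14, 4.28], [0.01, 3], [-2.97, 2.97]. Speed limits (rad/s): [1.89, 1.89, 2.22, 3.14, 3.14, 3.14].

## Interface

Orientations are given as a unit quaternion [w, x, y, z].
In Python, from bench import r, imaging gives the robot as it stands. The module is installed in compiled form; this text tells all that it offers.
- The arm moves only by the tool servo_tool, never from a script. Its argument "plan" is a list of rows, each a list of 3 entries, a list of its own where there are three numbers: the opening, from 0 (shut) to 1 (fully open), then the shift along the tool's x, y, z in mm, then the turn, a rotation vector about the tool's x, y, z in rad. A call has 1 to 12 rows; each row is the pose to reach, as a shift and turn from the pose commanded when the call began, along the tool's axes at that moment; what a row does not reach only later rows make up. A row lasts 1/12 s, in which the tool goes at most 41.7 mm and 7.16 degrees, less where a joint would pass 70% of its speed; a pose out of reach is approached as far as the arm can. A call with a gripper value outside its range is refused whole. The fingers move at their own pace and stop on an object; "grip_force" is the grip in N (left out, the last holds). Time passes only in rows, so rows that repeat a pose let the fingers close. It gives the time, the measured TCP pose, the force and the opening at its end, in the units of the state.
- r.state(): the state, without advancing time (a new reading comes with each control period).
- imaging.camera(name): name is "scene" or "side" or "wrist"; returns a dict with "frame" (480x640x3 uint8, red, green, blue), "range_z" (480x640 float32, mm along the optical axis (not along the pixel's ray), 0 where there is no reading), "K" (3x3 intrinsics, pixels), "k1" (the pictures are not rectified: a ray, as slopes to the right and down, at radius r is drawn at 1 + k1 r^2 times it, then the intrinsics apply), "rvec" (rotation vector, rad) and "tvec" (3), from world to camera coordinates, as OpenCV has them. Camera axes: x right, y down, z forward; pixel columns grow to the right and rows downward; lengths in mm; the calibration is good to about 2 mm. A picture is of the moment at which its call begins.
- r.hand_in(): hands the job in, once; it reports no verdict.
The state is a dict: "time_s": time; "q": joint angles; "joint_vel": joint speeds; "effort": joint torques, N m; "eef_pos": TCP position; "ee_rot": TCP orientation; "wrist_force": force on the tool from outside, world axes, zero at the start; "ft_torque": the same for the moment, N m; "opening": finger opening in mm.
Only numpy, scipy, OpenCV 4.12 (cv2) and the standard library are available. Lean on these libraries where they do the work, as an engineer would, in place of code of your own. Each camera call takes 0.05 s, during which the arm holds its last target. There are 200 camera calls.

## Working session

There is one attempt and no reset: what is moved stays moved. The work goes in short steps, Python scripts to look and compute and a tool call to move; the robot and the scene stay as the last step left them, time stands still between calls to the robot, and variables do not carry over. Pictures are saved under pics/ and viewed, about 12 in all and at most 16, crops included, and the job is handed in when it is done.

Besides the shell and the picture viewer there is one more tool, called after "Call:" by a JSON object that holds its "name" and its "arguments", one argument or row to a line. servo_tool: Moves the arm, as the interface text tells. Its arguments: {"type":"object","properties":{"plan":{"type":"array"},"grip_force":{"type":"number"}},"required":["plan"]}

```bash
mkdir -p pics; cat > h.py <<'E'
import numpy as np, cv2
from bench import r, imaging
from scipy.spatial.transform import Rotation as R
def cam(name,save=None):
    c=imaging.camera(name)
    if save: cv2.imwrite('pics/'+save,c['frame'][:,:,::-1])
    return c
def world(c):
    "world point per pixel from range (480x640x3), nan where none"
    K=np.array(c['K']);v,u=np.mgrid[:480,:640]
    d=np.stack([(u-K[0,2])/K[0,0],(v-K[1,2])/K[1,1]],-1);s=d.copy()
    for _ in range(8): s=d/(1+c['k1']*(s**2).sum(-1,keepdims=True))
    z=np.where(c['range_z']>0,c['range_z'],np.nan)[...,None]
    P=np.concatenate([s*z,z],-1)-np.array(c['tvec']).ravel()
    return P@cv2.Rodrigues(np.array(c['rvec'],float))[0]
def tool():
    s=r.state();q=s['ee_rot'];return np.array(s['eef_pos']),R.from_quat([q[1],q[2],q[3],q[0]])
def shift(p):
    "tool-frame shift to world TCP p"
    t,o=tool();return o.inv().apply(np.array(p)-t).round(1)
E
python3 - <<'E'
from h import *
a=cam('scene','s0.png');b=cam('side','d0.png')
np.save('s0.npy',world(a));np.save('d0.npy',world(b))
s=r.state();print({k:np.round(v,3) for k,v in s.items()});t,o=tool();print(o.as_matrix().round(3),r.tip_reach)
for c in (a,b): print(c['k1'],np.round(c['tvec'],0),(-cv2.Rodrigues(np.array(c['rvec']))[0].T@np.array(c['tvec']).ravel()).round())
E
```

```text
{'time_s': np.float64(0.1), 'q': array([-1.218,  0.116,  1.442,  0.   ,  1.584, -0.038]), 'joint_vel': array([ 0.   ,  0.   , -0.001, -0.001,  0.   , -0.001]), 'effort': array([ 1.0000e-03, -7.2289e+01, -6.2387e+01,  7.8000e-02,  2.3000e-02,
       -0.0000e+00]), 'eef_pos': array([ 257.054, -623.973,  239.986]), 'ee_rot': array([-0.137, -0.694, -0.138,  0.694]), 'wrist_force': array([-0.472, -0.14 ,  0.125]), 'ft_torque': array([ 0.091, -0.049,  0.037]), 'opening': np.float64(92.675)}
[[-0.     0.381 -0.925]
 [ 0.001 -0.925 -0.381]
 [-1.    -0.001 -0.   ]] 22.0
-0.08563540112380992 [-473. -234. 1790.] [1084. -738. 1329.]
-0.1471685236335332 [-489.  210. 1296.] [  -43. -1010.   969.]
```

View pics/s0.png

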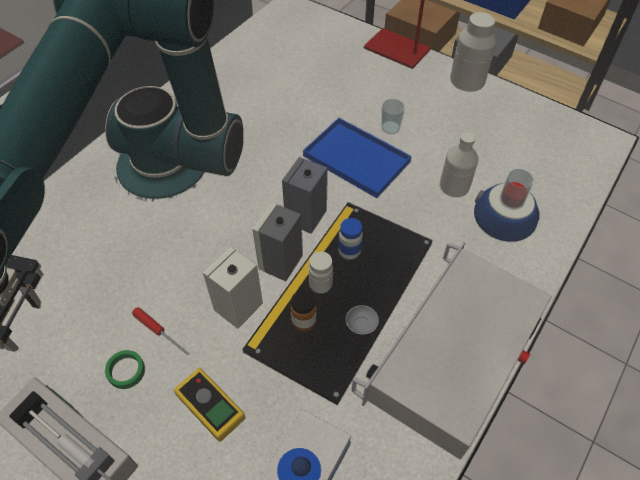

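View pics/d0.png

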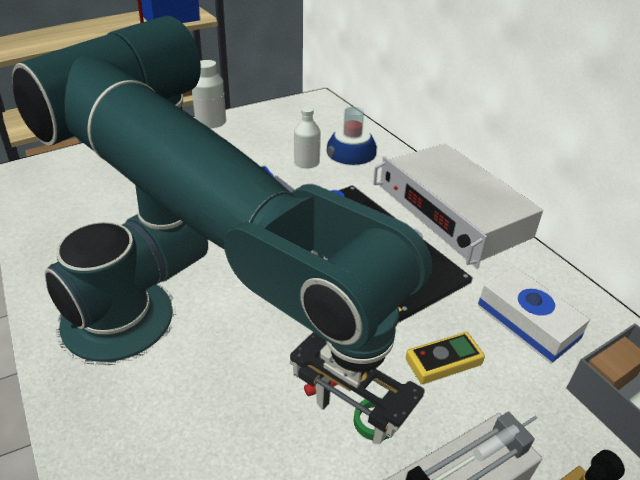

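The scene view shows all three boxes (tops near (307,170), (280,218) and (232,265)), three jars (caps at (350,228), (320,262) and (303,300)), the tray at (357,157) and the dish at (362,320). The arm blocks the side view.

```bash
python3 - <<'E'
from h import *
W=np.load('s0.npy');f=cv2.imread('pics/s0.png');hsv=cv2.cvtColor(f,cv2.COLOR_BGR2HSV);H,S,V=[hsv[...,i].astype(int) for i in range(3)]
x,y,z=W[...,0],W[...,1],W[...,2]
def rect(m,name,minarea=30):
    n,l,st,_=cv2.connectedComponentsWithStats(m.astype(np.uint8))
    for i in range(1,n):
        if st[i,4]<minarea: continue
        k=l==i;p=W[k];rc=cv2.minAreaRect(p[:,:2].astype(np.float32))
        print(name,st[i,4],'px',st[i,:2],'z',np.nanmedian(p[:,2]).round(0),'rect c',np.round(rc[0]),'size',np.round(rc[1]),'ang',round(rc[2],1))
roi=np.zeros(z.shape,bool);roi[110:420,170:440]=1
rect(roi&(z>165)&(z<195),'boxtop')
rect(roi&(z>118)&(z<132)&(x>450),'cap',20)
rect(roi&(H>105)&(H<125)&(S>150)&(z<40),'tray',300)
rect(roi&(H>20)&(H<32)&(S>150)&(z<35),'yellow',100)
rect(roi&(V<60)&(z<30)&(z>10),'board',500)
b=(S<60)&(z>5)&(z<95);b[:,:]&=False
b[95:135,378:408]=(z[95:135,378:408]>15);rect(b,'beaker')
d=np.zeros_like(b);d[300:338,343:382]=(z[300:338,343:382]>26);rect(d,'dish')
E
```

```text
boxtop 958 px [170 115] z 181.0 rect c [199.  32.] size [211. 126.] ang 60.0
boxtop 1078 px [282 157] z 181.0 rect c [471.  81.] size [ 89. 100.] ang 8.8
boxtop 1245 px [253 202] z 181.0 rect c [504. -81.] size [86. 98.] ang 7.7
boxtop 1448 px [203 246] z 181.0 rect c [ 496. -250.] size [97. 89.] ang 86.5
cap 129 px [288 183] z 125.0 rect c [500.  67.] size [111.  52.] ang 60.1
cap 331 px [341 218] z 127.0 rect c [639.  44.] size [52. 58.] ang 33.5
cap 142 px [254 233] z 125.0 rect c [ 526. -106.] size [113.  55.] ang 48.5
cap 361 px [310 251] z 126.0 rect c [634. -84.] size [51. 57.] ang 34.3
cap 162 px [206 276] z 125.0 rect c [ 517. -271.] size [123.  61.] ang 44.7
cap 37 px [420 287] z 120.0 rect c [891. -22.] size [ 6. 62.] ang 0.1
cap 409 px [291 290] z 126.0 rect c [ 662. -196.] size [54. 54.] ang 44.6
cap 43 px [383 343] z 120.0 rect c [ 893. -193.] size [50.  6.] ang 89.2
tray 3388 px [305 123] z 7.0 rect c [470. 345.] size [185. 270.] ang 87.2
yellow 408 px [313 206] z 22.0 rect c [568.  76.] size [ 26. 187.] ang 4.5
yellow 863 px [248 259] z 22.0 rect c [ 587. -183.] size [ 27. 283.] ang 4.5
board 13535 px [243 203] z 21.0 rect c [695. -71.] size [260. 524.] ang 4.3
beaker 631 px [381  98] z 65.0 rect c [481. 517.] size [72. 81.] ang 8.8
dish 643 px [345 305] z 34.0 rect c [ 780. -120.] size [78. 79.] ang 52.9
```

Call:
{"name": "servo_tool", "arguments": {
  "plan": [
    [1, [-40, 0, 0], [0.125, 0, 0]],
    [1, [-60, -30, -35], [0.25, 0, 0]],
    [1, [-60, -472, -608], [0.391, 0, 0]],
    [1, [-60, -472, -608], [0.391, 0, 0]],
    [1, [-60, -472, -608], [0.391, 0, 0]],
    [1, [-60, -472, -608], [0.391, 0, 0]],
    [1, [-60, -472, -608], [0.391, 0, 0]],
    [1, [-60, -472, -608], [0.391, 0, 0]],
    [1, [-60, -472, -608], [0.391, 0, 0]],
    [1, [-60, -472, -608], [0.391, 0, 0]],
    [1, [-60, -472, -608], [0.391, 0, 0]],
    [1, [-60, -472, -608], [0.391, 0, 0]]
  ],
  "grip_force": 20
}}

```text
time_s: 1.1
eef_pos: [482.8, -227.0, 299.1]
ee_rot: [-0.0, 0.707, -0.0, -0.707]
wrist_force: [-0.4, -1.9, 0.1]
opening: 93.3
```

```bash
python3 - <<'E'
from h import *
t,o=tool();print(t,o.as_matrix().round(3),shift([639,44,300]),r.state()['q'].round(2))
E
```

```text
[ 482.82424617 -226.97742782  299.12211949] [[ 0. -0. -1.]
 [-0. -1.  0.]
 [-1.  0. -0.]] [  -0.9 -271.  -156.1] [-0.49 -0.2   1.66 -0.    1.69  1.08]
```

Call:
{"name": "servo_tool", "arguments": {
  "plan": [
    [1, [-1, -271, -156], [0, 0, 0]],
    [1, [-1, -271, -156], [0, 0, 0]],
    [1, [-1, -271, -156], [0, 0, 0]],
    [1, [-1, -271, -156], [0, 0, 0]],
    [1, [-1, -271, -156], [0, 0, 0]],
    [1, [-1, -271, -156], [0, 0, 0]],
    [1, [-1, -271, -156], [0, 0, 0]],
    [1, [-1, -271, -156], [0, 0, 0]],
    [1, [-1, -271, -156], [0, 0, 0]],
    [1, [-1, -271, -156], [0, 0, 0]]
  ]
}}

```text
time_s: 1.93
eef_pos: [638.6, 43.0, 299.3]
ee_rot: [-0.001, -0.707, -0.001, 0.708]
wrist_force: [-0.3, 0.0, 0.9]
opening: 93.1
```

```bash
python3 - <<'E'
from h import *
c=cam('wrist','w0.png');W=world(c);z=W[...,2]
t,o=tool();print(t,shift([639,44,78]))
m=((z>122)&(z<135)).astype(np.uint8)
n,l,st,_=cv2.connectedComponentsWithStats(m)
for i in range(1,n):
    if st[i,4]>150:
        p=W[l==i][:,:2].astype(np.float32);print(st[i],np.round(cv2.minEnclosingCircle(p),1) if 0 else (np.round(cv2.minEnclosingCircle(p)[0]),round(cv2.minEnclosingCircle(p)[1],1)))
E
```

```text
[638.2942127   42.01544467 299.65944575] [221.7  -2.   -0.9]
[ 564  165   69   64 3298] (array([ 662., -195.]), 28.1)
[ 284  192   64   63 3070] (array([638.,  45.]), 27.5)
[ 432  198   63   62 3056] (array([634., -83.]), 27.6)
[395 324  29  40 273] (array([522., -43.]), 22.7)
[223 348 100  16 734] (array([505.,  85.]), 47.0)
```

View pics/w0.png

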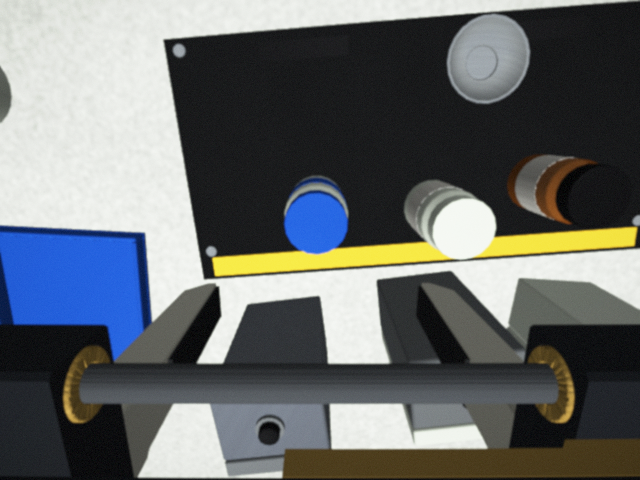

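The wrist view shows the blue cap at (315,225), the white at (463,225) and the amber at (597,195), with the dish at (488,60). All of this agrees with the scene camera. Next I grasp the blue jar.

Call:
{"name": "servo_tool", "arguments": {
  "plan": [
    [1, [222, -2, 0], [0, 0, 0]],
    [1, [222, -2, 0], [0, 0, 0]],
    [1, [222, -2, 0], [0, 0, 0]],
    [1, [222, -2, 0], [0, 0, 0]],
    [1, [222, -2, 0], [0, 0, 0]],
    [1, [222, -2, 0], [0, 0, 0]],
    [0, [222, -2, 0], [0, 0, 0]],
    [0, [222, -2, 0], [0, 0, 0]],
    [0, [222, -2, 0], [0, 0, 0]],
    [0, [222, -2, 0], [0, 0, 0]],
    [0, [222, -2, 0], [0, 0, 0]],
    [0, [222, -2, 0], [0, 0, 0]]
  ],
  "grip_force": 20
}}

```text
time_s: 2.98
eef_pos: [639.2, 44.1, 80.0]
ee_rot: [-0.0, 0.708, 0.0, -0.706]
wrist_force: [-0.8, -0.2, 10.4]
opening: 59.8
```

Call:
{"name": "servo_tool", "arguments": {
  "plan": [
    [0, [-20, 0, 0], [0, 0, 0]],
    [0, [-50, 0, 0], [0, 0, 0]],
    [0, [-80, 0, 0], [0, 0, 0]],
    [0, [-110, -10, 3], [0, 0, 0]],
    [0, [-140, -35, 10], [0, 0, 0]],
    [0, [-150, -70, 20], [0, 0, 0]],
    [0, [-150, -105, 30], [0, 0, 0]],
    [0, [-150, -140, 41], [0, 0, 0]],
    [0, [-150, -175, 52], [0, 0, 0]],
    [0, [-150, -210, 63], [0, 0, 0]],
    [0, [-150, -245, 74], [0, 0, 0]],
    [0, [-150, -275, 83], [0, 0, 0]]
  ],
  "grip_force": 30
}}

```text
time_s: 3.98
eef_pos: [554.3, 321.1, 228.6]
ee_rot: [0.0, 0.707, 0.0, -0.707]
wrist_force: [0.9, 0.6, -1.4]
opening: 59.8
```

Call:
{"name": "servo_tool", "arguments": {
  "plan": [
    [0, [0, -22, 6], [0, 0, 0]],
    [0, [20, -22, 6], [0, 0, 0]],
    [0, [50, -22, 6], [0, 0, 0]],
    [0, [80, -22, 6], [0, 0, 0]],
    [0, [110, -22, 6], [0, 0, 0]],
    [0, [135, -22, 6], [0, 0, 0]],
    [0, [150, -22, 6], [0, 0, 0]],
    [0, [160, -22, 6], [0, 0, 0]],
    [0, [160, -22, 6], [0, 0, 0]],
    [0, [160, -22, 6], [0, 0, 0]]
  ]
}}

```text
time_s: 4.82
eef_pos: [549.9, 341.2, 69.2]
ee_rot: [-0.0, 0.707, 0.0, -0.707]
wrist_force: [0.3, 0.4, -1.9]
opening: 59.6
```

Call:
{"name": "servo_tool", "arguments": {
  "plan": [
    [0, [3, 0, 0], [0, 0, 0]],
    [0, [4, 0, 0], [0, 0, 0]],
    [0, [4, 0, 0], [0, 0, 0]],
    [1, [4, 0, 0], [0, 0, 0]],
    [1, [4, 0, 0], [0, 0, 0]],
    [1, [4, 0, 0], [0, 0, 0]],
    [1, [4, 0, 0], [0, 0, 0]],
    [1, [4, 0, 0], [0, 0, 0]],
    [1, [-40, 0, 0], [0, 0, 0]],
    [1, [-80, 0, 0], [0, 0, 0]],
    [1, [-120, 0, 0], [0, 0, 0]],
    [1, [-180, 10, 0], [0, 0, 0]]
  ]
}}

```text
time_s: 5.82
eef_pos: [549.1, 334.6, 231.1]
ee_rot: [-0.0, -0.707, -0.0, 0.707]
wrist_force: [-0.1, -0.5, -0.5]
opening: 93.3
```

Call:
{"name": "servo_tool", "arguments": {
  "plan": [
    [1, [-20, 424, -84], [0, 0, 0]],
    [1, [-20, 424, -84], [0, 0, 0]],
    [1, [-20, 424, -84], [0, 0, 0]],
    [1, [-20, 424, -84], [0, 0, 0]],
    [1, [-20, 424, -84], [0, 0, 0]],
    [1, [-20, 424, -84], [0, 0, 0]],
    [1, [-20, 424, -84], [0, 0, 0]],
    [1, [-20, 424, -84], [0, 0, 0]],
    [1, [-20, 424, -84], [0, 0, 0]],
    [1, [-20, 424, -84], [0, 0, 0]],
    [1, [-20, 424, -84], [0, 0, 0]],
    [1, [-20, 424, -84], [0, 0, 0]]
  ]
}}

```text
time_s: 6.82
eef_pos: [633.7, -93.3, 249.1]
ee_rot: [0.001, -0.707, 0.002, 0.707]
wrist_force: [0.7, -0.3, -0.1]
opening: 93.2
```

```bash
cat > look.py <<'E'
from h import *
import sys
c=cam('scene',sys.argv[1]);W=world(c);z=W[...,2];x=W[...,0]
t,_=tool();print('tcp',t.round(1),'t',r.state()['time_s'],'open',r.state()['opening'])
near=np.hypot(W[...,0]-t[0],W[...,1]-t[1])<0
def comp(m,name,a=60):
    n,l,st,_=cv2.connectedComponentsWithStats(m.astype(np.uint8))
    for i in range(1,n):
        if st[i,4]>a:
            p=W[l==i][:,:2].astype(np.float32);rc=cv2.minAreaRect(p);print(name,st[i,4],'c',np.round(rc[0]),'size',np.round(rc[1]),'ang',round(rc[2],1))
ws=(x>330)&(x<850)&(W[...,1]>-400)&(W[...,1]<480)
comp(ws&(z>172)&(z<190),'boxtop',300)
comp(ws&(z>122)&(z<134),'cap on board',150)
comp(ws&(z>104)&(z<118)&(W[...,1]>200),'cap in tray',100)
comp(ws&(z>98)&(z<112)&(W[...,1]<200),'lying',500)
E
python3 look.py s1.png; python3 -c "
from h import *
print(shift([634,-83,80]))"
```

```text
tcp [633.5 -91.3 249. ] t 6.8667 open 93.36145363378154
boxtop 820 c [504. -81.] size [85. 99.] ang 7.0
boxtop 1322 c [ 497. -249.] size [97. 87.] ang 86.0
cap on board 183 c [762. 403.] size [87. 70.] ang 9.8
cap on board 335 c [633. -83.] size [51. 56.] ang 35.2
cap on board 389 c [ 661. -196.] size [53. 55.] ang 34.8
cap in tray 224 c [551. 338.] size [54. 56.] ang 58.2
cap in tray 114 c [765. 392.] size [87. 40.] ang 12.5
[169.   -8.2  -0.6]
```

Call:
{"name": "servo_tool", "arguments": {
  "plan": [
    [1, [40, -8, -1], [0, 0, 0]],
    [1, [169, -8, -1], [0, 0, 0]],
    [1, [169, -8, -1], [0, 0, 0]],
    [1, [169, -8, -1], [0, 0, 0]],
    [1, [169, -8, -1], [0, 0, 0]],
    [1, [169, -8, -1], [0, 0, 0]],
    [0, [169, -8, -1], [0, 0, 0]],
    [0, [169, -8, -1], [0, 0, 0]],
    [0, [169, -8, -1], [0, 0, 0]],
    [0, [169, -8, -1], [0, 0, 0]],
    [0, [169, -8, -1], [0, 0, 0]],
    [0, [169, -8, -1], [0, 0, 0]]
  ],
  "grip_force": 25
}}

```text
time_s: 7.87
eef_pos: [634.7, -82.0, 81.2]
ee_rot: [-0.0, 0.707, -0.0, -0.707]
wrist_force: [-1.3, 0.5, 6.8]
opening: 59.8
```

Call:
{"name": "servo_tool", "arguments": {
  "plan": [
    [0, [-20, 0, 0], [0, 0, 0]],
    [0, [-50, 0, 0], [0, 0, 0]],
    [0, [-85, 0, 0], [0, 0, 0]],
    [0, [-120, 0, 0], [0, 0, 0]],
    [0, [-155, -15, 5], [0, 0, 0]],
    [0, [-180, -48, 17], [0, 0, 0]],
    [0, [-180, -84, 31], [0, 0, 0]],
    [0, [-180, -120, 45], [0, 0, 0]],
    [0, [-180, -156, 59], [0, 0, 0]],
    [0, [-180, -192, 73], [0, 0, 0]],
    [0, [-180, -228, 87], [0, 0, 0]],
    [0, [-180, -264, 101], [0, 0, 0]]
  ],
  "grip_force": 30
}}

```text
time_s: 8.87
eef_pos: [532.3, 183.6, 260.3]
ee_rot: [-0.0, 0.707, -0.0, -0.707]
wrist_force: [0.1, 0.4, -3.7]
opening: 59.5
```

Call:
{"name": "servo_tool", "arguments": {
  "plan": [
    [0, [0, -36, 14], [0, 0, 0]],
    [0, [0, -72, 28], [0, 0, 0]],
    [0, [0, -108, 42], [0, 0, 0]],
    [0, [0, -140, 55], [0, 0, 0]],
    [0, [0, -158, 61], [0, 0, 0]],
    [0, [20, -164, 63], [0, 0, 0]],
    [0, [50, -164, 63], [0, 0, 0]],
    [0, [85, -164, 63], [0, 0, 0]],
    [0, [120, -164, 63], [0, 0, 0]],
    [0, [155, -164, 63], [0, 0, 0]],
    [0, [180, -164, 63], [0, 0, 0]],
    [0, [188, -164, 63], [0, 0, 0]]
  ]
}}

```text
time_s: 9.87
eef_pos: [468.8, 345.0, 67.8]
ee_rot: [-0.001, -0.705, 0.001, 0.709]
wrist_force: [-0.7, -0.7, -3.3]
opening: 59.6
```

Call:
{"name": "servo_tool", "arguments": {
  "plan": [
    [0, [2, 0, 0], [0, 0, 0]],
    [0, [2, 0, 0], [0, 0, 0]],
    [0, [2, 0, 0], [0, 0, 0]],
    [1, [2, 0, 0], [0, 0, 0]],
    [1, [2, 0, 0], [0, 0, 0]],
    [1, [2, 0, 0], [0, 0, 0]],
    [1, [2, 0, 0], [0, 0, 0]],
    [1, [2, 0, 0], [0, 0, 0]],
    [1, [-40, 0, 0], [0, 0, 0]],
    [1, [-80, 0, 0], [0, 0, 0]],
    [1, [-120, 0, 0], [0, 0, 0]],
    [1, [-160, 0, 0], [0, 0, 0]]
  ]
}}

```text
time_s: 10.87
eef_pos: [470.2, 346.0, 234.4]
ee_rot: [-0.0, 0.707, -0.0, -0.707]
wrist_force: [-0.1, 0.1, 0.1]
opening: 93.3
```

Call:
{"name": "servo_tool", "arguments": {
  "plan": [
    [1, [-30, 0, 0], [0, 0, 0]],
    [1, [-40, 540, -192], [0, 0, 0]],
    [1, [-40, 540, -192], [0, 0, 0]],
    [1, [-40, 540, -192], [0, 0, 0]],
    [1, [-40, 540, -192], [0, 0, 0]],
    [1, [-40, 540, -192], [0, 0, 0]],
    [1, [-40, 540, -192], [0, 0, 0]],
    [1, [-40, 540, -192], [0, 0, 0]],
    [1, [-40, 540, -192], [0, 0, 0]],
    [1, [-40, 540, -192], [0, 0, 0]],
    [1, [-40, 540, -192], [0, 0, 0]],
    [1, [-40, 540, -192], [0, 0, 0]]
  ]
}}

```text
time_s: 11.87
eef_pos: [624.2, -87.8, 270.5]
ee_rot: [-0.0, 0.707, -0.0, -0.707]
wrist_force: [0.6, 0.3, 0.2]
opening: 92.7
```

```bash
python3 look.py s2.png; python3 -c "
from h import *
print(shift([662,-195,80]))"
```

```text
tcp [625.6 -93.5 269.8] t 11.9167 open 92.85499554654072
boxtop 757 c [504. -82.] size [87. 98.] ang 8.7
boxtop 1332 c [ 496. -250.] size [97. 87.] ang 86.0
cap on board 162 c [762. 404.] size [87. 67.] ang 5.7
cap on board 385 c [ 662. -197.] size [53. 54.] ang 22.2
cap in tray 126 c [484. 344.] size [34. 58.] ang 8.5
cap in tray 233 c [551. 338.] size [55. 57.] ang 42.1
cap in tray 118 c [766. 391.] size [87. 39.] ang 14.2
[190.  101.  -36.8]
```

Call:
{"name": "servo_tool", "arguments": {
  "plan": [
    [1, [0, 100, -36], [0, 0, 0]],
    [1, [0, 100, -36], [0, 0, 0]],
    [1, [0, 100, -36], [0, 0, 0]],
    [1, [30, 100, -36], [0, 0, 0]],
    [1, [190, 100, -36], [0, 0, 0]],
    [1, [190, 100, -36], [0, 0, 0]],
    [1, [190, 100, -36], [0, 0, 0]],
    [1, [190, 100, -36], [0, 0, 0]],
    [1, [190, 100, -36], [0, 0, 0]],
    [0, [190, 100, -36], [0, 0, 0]],
    [0, [190, 100, -36], [0, 0, 0]],
    [0, [190, 100, -36], [0, 0, 0]]
  ],
  "grip_force": 25
}}

```text
time_s: 12.92
eef_pos: [661.2, -186.0, 83.8]
ee_rot: [0.0, 0.709, -0.0, -0.706]
wrist_force: [0.2, -0.7, 1.0]
opening: 77.5
```

Call:
{"name": "servo_tool", "arguments": {
  "plan": [
    [0, [0, 0, 0], [0, 0, 0]],
    [0, [0, 0, 0], [0, 0, 0]],
    [0, [0, 0, 0], [0, 0, 0]],
    [0, [-20, 0, 0], [0, 0, 0]],
    [0, [-50, 0, 0], [0, 0, 0]],
    [0, [-85, 0, 0], [0, 0, 0]],
    [0, [-120, 0, 0], [0, 0, 0]],
    [0, [-155, 0, 0], [0, 0, 0]],
    [0, [-185, -10, 0], [0, 0, 0]],
    [0, [-200, -40, 0], [0, 0, 0]],
    [0, [-200, -76, 10], [0, 0, 0]],
    [0, [-200, -112, 20], [0, 0, 0]]
  ],
  "grip_force": 30
}}

```text
time_s: 13.92
eef_pos: [639.7, -72.7, 281.4]
ee_rot: [-0.0, 0.708, -0.0, -0.707]
wrist_force: [0.3, 0.5, -2.5]
opening: 59.3
```

```bash
python3 -c "
from h import *
print(tool()[0],r.state()['opening'],shift([390,349,280]))"
```

```text
[639.72887017 -72.6767628  281.4123667 ] 59.25762557756457 [   1.2 -421.4  250.2]
```

Call:
{"name": "servo_tool", "arguments": {
  "plan": [
    [0, [0, -34, 20], [0, 0, 0]],
    [0, [0, -68, 40], [0, 0, 0]],
    [0, [0, -102, 60], [0, 0, 0]],
    [0, [0, -136, 80], [0, 0, 0]],
    [0, [0, -170, 100], [0, 0, 0]],
    [0, [0, -204, 120], [0, 0, 0]],
    [0, [0, -238, 140], [0, 0, 0]],
    [0, [0, -272, 160], [0, 0, 0]],
    [0, [0, -306, 180], [0, 0, 0]],
    [0, [0, -340, 200], [0, 0, 0]],
    [0, [0, -374, 222], [0, 0, 0]],
    [0, [0, -402, 240], [0, 0, 0]]
  ]
}}

```text
time_s: 14.92
eef_pos: [398.0, 330.2, 280.5]
ee_rot: [0.0, -0.707, -0.0, 0.707]
wrist_force: [0.2, 0.5, -2.4]
opening: 59.7
```

Call:
{"name": "servo_tool", "arguments": {
  "plan": [
    [0, [0, -17, 10], [0, 0, 0]],
    [0, [10, -17, 10], [0, 0, 0]],
    [0, [40, -17, 10], [0, 0, 0]],
    [0, [75, -17, 10], [0, 0, 0]],
    [0, [110, -17, 10], [0, 0, 0]],
    [0, [140, -17, 10], [0, 0, 0]],
    [0, [170, -17, 10], [0, 0, 0]],
    [0, [190, -17, 10], [0, 0, 0]],
    [0, [205, -17, 10], [0, 0, 0]],
    [0, [209, -17, 10], [0, 0, 0]],
    [0, [209, -17, 10], [0, 0, 0]]
  ]
}}

```text
time_s: 15.83
eef_pos: [389.7, 344.8, 70.3]
ee_rot: [-0.0, -0.707, 0.001, 0.708]
wrist_force: [-0.5, -0.9, -2.5]
opening: 59.8
```

Call:
{"name": "servo_tool", "arguments": {
  "plan": [
    [0, [3, 0, 0], [0, 0, 0]],
    [0, [5, 0, 0], [0, 0, 0]],
    [0, [5, 0, 0], [0, 0, 0]],
    [1, [5, 0, 0], [0, 0, 0]],
    [1, [5, 0, 0], [0, 0, 0]],
    [1, [5, 0, 0], [0, 0, 0]],
    [1, [5, 0, 0], [0, 0, 0]],
    [1, [5, 0, 0], [0, 0, 0]],
    [1, [-40, 0, 0], [0, 0, 0]],
    [1, [-80, 0, 0], [0, 0, 0]],
    [1, [-120, 0, 0], [0, 0, 0]],
    [1, [-200, 0, 0], [0, 0, 0]]
  ]
}}

```text
time_s: 16.83
eef_pos: [389.6, 345.1, 235.0]
ee_rot: [0.0, -0.707, 0.0, 0.707]
wrist_force: [0.9, 0.2, 0.3]
opening: 92.9
```

Call:
{"name": "servo_tool", "arguments": {
  "plan": [
    [0.4, [-60, 0, 0], [0, 0, 0]],
    [0.4, [-60, 0, 0], [0, 0, 0]],
    [0.4, [-60, 0, 0], [0, 0, 0]]
  ]
}}

```text
time_s: 17.08
eef_pos: [390.7, 346.0, 298.4]
ee_rot: [-0.002, 0.709, 0.001, -0.705]
wrist_force: [0.7, 0.2, -0.0]
opening: 77.5
```

```bash
python3 look.py s3.png
```

```text
tcp [390.4 345.8 295.2] t 17.1333 open 73.21442525884143
boxtop 963 c [470.  81.] size [86. 99.] ang 8.4
boxtop 1135 c [504. -81.] size [86. 98.] ang 7.5
boxtop 1321 c [ 497. -250.] size [98. 88.] ang 86.0
cap on board 176 c [766. 400.] size [88. 64.] ang 20.9
cap in tray 217 c [393. 341.] size [52. 58.] ang 11.3
cap in tray 221 c [472. 343.] size [52. 59.] ang 32.1
cap in tray 232 c [550. 339.] size [54. 56.] ang 53.6
cap in tray 110 c [769. 390.] size [87. 43.] ang 19.6
```

View pics/s3.png

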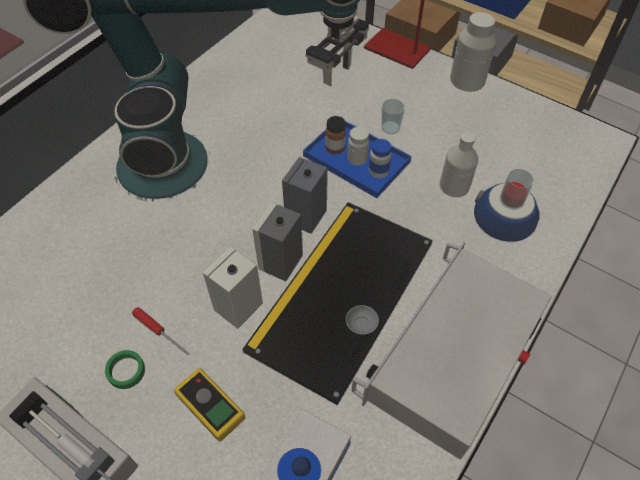

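All three jars stand in the tray, with caps at (336,125), (359,135) and (380,148). The boxes haven't moved. I'll do box_a first, with the fingers part open so that two contact points square it up to the board.

Call:
{"name": "servo_tool", "arguments": {
  "plan": [
    [0.4, [0, 274, 0], [-0.075, 0, 0]],
    [0.4, [0, 274, 0], [-0.075, 0, 0]],
    [0.4, [0, 274, 0], [-0.075, 0, 0]],
    [0.4, [0, 274, 0], [-0.075, 0, 0]],
    [0.4, [0, 274, 0], [-0.075, 0, 0]],
    [0.4, [0, 274, 0], [-0.075, 0, 0]],
    [0.4, [0, 274, 0], [-0.075, 0, 0]],
    [0.4, [0, 274, 0], [-0.075, 0, 0]],
    [0.4, [60, 274, 0], [-0.075, 0, 0]],
    [0.4, [172, 274, 0], [-0.075, 0, 0]],
    [0.4, [172, 274, 0], [-0.075, 0, 0]],
    [0.4, [172, 274, 0], [-0.075, 0, 0]]
  ]
}}

```text
time_s: 18.13
eef_pos: [389.1, 71.7, 123.1]
ee_rot: [-0.026, -0.706, -0.026, 0.707]
wrist_force: [1.5, 0.5, -0.9]
opening: 37.2
```

```bash
python3 look.py s4.png; python3 -c "
from h import *
print(shift([390,72,124]))"
```

```text
tcp [386.2  71.4 115. ] t 18.1833 open 37.4609561980516
boxtop 964 c [470.  80.] size [ 87. 100.] ang 7.7
boxtop 1136 c [504. -81.] size [88. 98.] ang 8.1
boxtop 1324 c [ 496. -249.] size [97. 89.] ang 86.6
cap on board 180 c [764. 398.] size [86. 60.] ang 12.7
cap in tray 218 c [392. 342.] size [54. 56.] ang 72.1
cap in tray 226 c [472. 343.] size [55. 57.] ang 69.9
cap in tray 231 c [550. 339.] size [54. 58.] ang 30.4
cap in tray 111 c [770. 392.] size [87. 40.] ang 22.5
[-9.1 -0.3 -3.8]
```

Call:
{"name": "servo_tool", "arguments": {
  "plan": [
    [0.4, [0, 0, 0], [0, 0, 0]],
    [0.4, [0, 0, 0], [0, 0, 0]]
  ]
}}

```text
time_s: 18.35
eef_pos: [390.1, 71.7, 127.4]
ee_rot: [-0.027, -0.706, -0.027, 0.707]
wrist_force: [0.9, -0.5, 1.5]
opening: 37.1
```

Call:
{"name": "servo_tool", "arguments": {
  "plan": [
    [0.4, [0, 0, -8], [0, 0, 0]],
    [0.4, [0, 0, -16], [0, 0, 0]],
    [0.4, [0, 0, -24], [0, 0, 0]],
    [0.4, [0, 0, -30], [0, 0, 0]],
    [0.4, [0, 0, -35], [0, 0, 0]],
    [0.4, [0, 0, -40], [0, 0, 0]],
    [0.4, [0, 0, -45], [0, 0, 0]],
    [0.4, [0, 0, -50], [0, 0, 0]],
    [0.4, [0, 0, -55], [0, 0, 0]],
    [0.4, [0, 0, -60], [0, 0, 0]],
    [0.4, [0, 0, -60], [0, 0, 0]]
  ]
}}

```text
time_s: 19.27
eef_pos: [450.6, 75.9, 126.2]
ee_rot: [0.026, 0.707, 0.026, -0.707]
wrist_force: [0.4, -0.6, -0.8]
opening: 37.1
```

```bash
python3 look.py s5.png|head -4; python3 -c "
from h import *
print(r.state()['wrist_force'])"
```

```text
tcp [450.2  75.9 126.2] t 19.3167 open 36.94523308142516
boxtop 808 c [505.  82.] size [78. 99.] ang 3.5
boxtop 1142 c [504. -81.] size [85. 97.] ang 7.7
boxtop 1336 c [ 498. -250.] size [97. 88.] ang 87.2
[-0.55650255  0.30075956  0.43290349]
```

Call:
{"name": "servo_tool", "arguments": {
  "plan": [
    [0.4, [0, 0, -4], [0, 0, 0]],
    [0.4, [0, 0, -8], [0, 0, 0]],
    [0.4, [0, 0, -10], [0, 0, 0]],
    [0.4, [0, 0, -10], [0, 0, 0]],
    [0.4, [0, 0, -4], [0, 0, 0]],
    [0.4, [-26, 0, -4], [0, 0, 0]],
    [0.4, [-26, 0, -4], [0, 0, 0]],
    [0.4, [-26, 0, -8], [0, 0, 0]],
    [0.4, [-26, 0, -14], [0, 0, 0]],
    [0.4, [-26, 0, -20], [0, 0, 0]],
    [0.4, [-26, 0, -28], [0, 0, 0]],
    [0.4, [-26, 0, -36], [0, 0, 0]]
  ]
}}

```text
time_s: 20.32
eef_pos: [486.3, 78.6, 151.8]
ee_rot: [-0.026, -0.706, -0.026, 0.707]
wrist_force: [-1.8, 0.2, 2.5]
opening: 37.1
```

```bash
python3 look.py s6.png|head -4; python3 -c "
from h import *
print(r.state()['wrist_force'])"
```

```text
tcp [487.4  78.7 151.7] t 20.3667 open 37.37857098717179
boxtop 731 c [550.  85.] size [86. 99.] ang 4.1
boxtop 1137 c [504. -81.] size [ 86. 100.] ang 7.5
boxtop 1326 c [ 497. -250.] size [96. 88.] ang 85.1
[-0.40103354  0.20443607 -0.39164447]
```

View pics/s6.png

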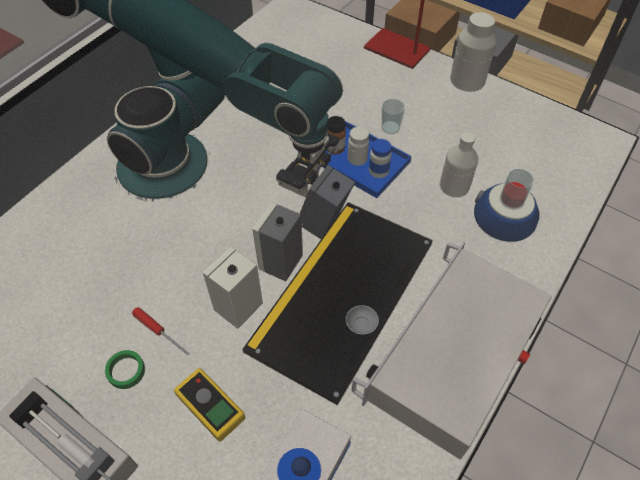

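The box leans against the board edge, its top at (328,185). I continue the push until it goes over.

Call:
{"name": "servo_tool", "arguments": {
  "plan": [
    [0.4, [0, 0, -6], [0, 0, 0]],
    [0.4, [0, 0, -12], [0, 0, 0]],
    [0.4, [0, 0, -18], [0, 0, 0]],
    [0.4, [0, 0, -24], [0, 0, 0]],
    [0.4, [0, 0, -30], [0, 0, 0]],
    [0.4, [0, 0, -36], [0, 0, 0]],
    [0.4, [0, 0, -42], [0, 0, 0]],
    [0.4, [0, 0, -48], [0, 0, 0]],
    [0.4, [0, 0, -54], [0, 0, 0]],
    [0.4, [0, 0, -60], [0, 0, 0]],
    [0.4, [0, 0, -60], [0, 0, 0]],
    [0.4, [0, 0, -60], [0, 0, 0]]
  ]
}}

```text
time_s: 21.37
eef_pos: [545.7, 83.1, 152.1]
ee_rot: [-0.026, -0.706, -0.026, 0.707]
wrist_force: [0.2, -0.3, -0.6]
opening: 37.2
```

```bash
python3 look.py s7.png; python3 -c "
from h import *
print(r.state()['wrist_force'])"
```

```text
tcp [545.5  83.1 152.1] t 21.4167 open 37.45128461892605
boxtop 1138 c [504. -81.] size [87. 97.] ang 6.1
boxtop 1338 c [ 497. -249.] size [97. 88.] ang 86.6
cap on board 175 c [763. 399.] size [88. 61.] ang 11.9
cap in tray 218 c [472. 344.] size [50. 60.] ang 45.6
cap in tray 229 c [550. 338.] size [55. 55.] ang 44.9
cap in tray 117 c [765. 389.] size [88. 43.] ang 11.6
lying 1744 c [585.  88.] size [182. 100.] ang 4.7
[ 0.8293174  -0.67749208 -0.22237837]
```

View pics/s7.png

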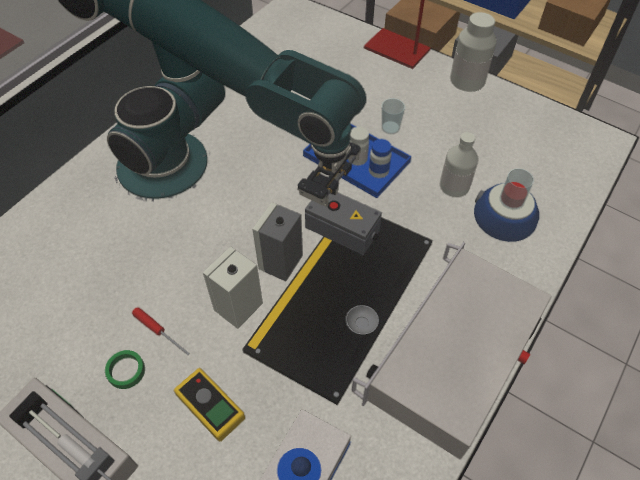

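Box_a lies cover up at (342,220) with its base about 58 mm short of the edge. That meets the rule, but I'll nudge it about 28 mm further on for margin.

Call:
{"name": "servo_tool", "arguments": {
  "plan": [
    [0.4, [0, 0, 40], [0, 0, 0]],
    [0.4, [0, 0, 80], [0, 0, 0]],
    [0.4, [0, 0, 92], [0, 0, 0]],
    [0.4, [0, 0, 92], [0, 0, 0]],
    [0.4, [30, 0, 92], [0, 0, 0]],
    [0.4, [60, 0, 92], [0, 0, 0]],
    [0.4, [60, 0, 85], [0, 0, 0]],
    [0.4, [60, 0, 75], [0, 0, 0]],
    [0.4, [60, 0, 66], [0, 0, 0]],
    [0.4, [60, 0, 58], [0, 0, 0]],
    [0.4, [60, 0, 50], [0, 0, 0]],
    [0.4, [60, 0, 42], [0, 0, 0]]
  ]
}}

```text
time_s: 22.42
eef_pos: [505.0, 80.0, 93.2]
ee_rot: [0.026, 0.707, 0.026, -0.706]
wrist_force: [-3.2, -0.2, 2.3]
opening: 37.0
```

Call:
{"name": "servo_tool", "arguments": {
  "plan": [
    [0.4, [0, 0, -5], [0, 0, 0]],
    [0.4, [0, 0, -9], [0, 0, 0]],
    [0.4, [0, 0, -9], [0, 0, 0]],
    [0.4, [0, 0, 20], [0, 0, 0]],
    [0.4, [-40, 0, 50], [0, 0, 0]],
    [0.4, [-80, 0, 60], [0, 0, 0]],
    [0.4, [-120, 0, 60], [0, 0, 0]],
    [0.4, [-160, 0, 60], [0, 0, 0]],
    [0.4, [-160, 0, 60], [0, 0, 0]]
  ]
}}

```text
time_s: 23.17
eef_pos: [444.9, 75.6, 260.3]
ee_rot: [0.026, 0.71, 0.027, -0.703]
wrist_force: [0.8, -0.5, 1.1]
opening: 37.3
```

```bash
cat >> look.py <<'E'
# plane tilt of lying tops
m=ws&(z>90)&(z<115)&(W[...,1]<200)&(x>480)
n,l,st,_=cv2.connectedComponentsWithStats(cv2.erode(m.astype(np.uint8),np.ones((5,5))))
for i in range(1,n):
    if st[i,4]>400:
        p=W[l==i];A=np.c_[p[:,:2]-p[:,:2].mean(0),np.ones(len(p))];g=np.linalg.lstsq(A,p[:,2],rcond=None)[0];print('tilt',p.mean(0).round(),g.round(3))
E
python3 look.py s8.png
```

```text
tcp [444.7  75.6 257.4] t 23.2167 open 37.362527653747044
boxtop 1145 c [504. -82.] size [ 86. 101.] ang 7.6
boxtop 1327 c [ 497. -250.] size [97. 87.] ang 85.8
cap on board 186 c [765. 399.] size [87. 57.] ang 17.2
cap in tray 217 c [393. 343.] size [52. 62.] ang 33.1
cap in tray 224 c [473. 342.] size [53. 55.] ang 48.2
cap in tray 232 c [549. 339.] size [53. 56.] ang 30.0
cap in tray 121 c [770. 391.] size [85. 36.] ang 20.9
lying 2055 c [612.  90.] size [182.  99.] ang 4.7
tilt [617.  87. 106.] [-1.00000e-03 -5.00000e-03  1.05725e+02]
```

Call:
{"name": "servo_tool", "arguments": {
  "plan": [
    [0.4, [0, 40, 8], [0, 0, 0]],
    [0.4, [0, 80, 16], [0, 0, 0]],
    [0.4, [0, 120, 25], [0, 0, 0]],
    [0.4, [0, 150, 33], [0, 0, 0]],
    [0.4, [0, 163, 33], [0, 0, 0]],
    [0.4, [30, 163, 33], [0, 0, 0]],
    [0.4, [60, 163, 33], [0, 0, 0]],
    [0.4, [90, 163, 33], [0, 0, 0]],
    [0.4, [115, 163, 33], [0, 0, 0]],
    [0.4, [128, 163, 33], [0, 0, 0]],
    [0.4, [132, 163, 33], [0, 0, 0]],
    [0.4, [132, 163, 33], [0, 0, 0]]
  ]
}}

```text
time_s: 24.22
eef_pos: [422.8, -89.4, 119.7]
ee_rot: [-0.026, -0.706, -0.027, 0.707]
wrist_force: [0.2, 0.6, -0.3]
opening: 37.2
```

```bash
python3 look.py s9.png|head -3
```

```text
tcp [423.3 -89.6 120.9] t 24.2667 open 37.567351450543434
boxtop 1135 c [504. -81.] size [86. 99.] ang 7.3
boxtop 1327 c [ 496. -249.] size [97. 89.] ang 85.1
```

Call:
{"name": "servo_tool", "arguments": {
  "plan": [
    [0.4, [-3, 0, -8], [0, 0, 0]],
    [0.4, [-4, 0, -16], [0, 0, 0]],
    [0.4, [-4, 0, -23], [0, 0, 0]],
    [0.4, [-4, 0, -29], [0, 0, 0]],
    [0.4, [-4, 0, -34], [0, 0, 0]],
    [0.4, [-4, 0, -39], [0, 0, 0]],
    [0.4, [-4, 0, -44], [0, 0, 0]],
    [0.4, [-4, 0, -49], [0, 0, 0]],
    [0.4, [-4, 0, -51], [0, 0, 0]],
    [0.4, [-4, 0, -45], [0, 0, 0]],
    [0.4, [-31, 0, -45], [0, 0, 0]],
    [0.4, [-31, 0, -45], [0, 0, 0]]
  ]
}}

```text
time_s: 25.27
eef_pos: [468.7, -86.5, 154.9]
ee_rot: [0.027, 0.708, 0.026, -0.705]
wrist_force: [0.3, -0.7, 1.3]
opening: 37.0
```

```bash
python3 look.py s10.png|head -3
```

```text
tcp [468.6 -86.4 153.5] t 25.3167 open 37.11323818786154
boxtop 1183 c [519. -80.] size [96. 99.] ang 2.2
boxtop 1329 c [ 497. -249.] size [96. 88.] ang 86.7
```

Call:
{"name": "servo_tool", "arguments": {
  "plan": [
    [0.4, [0, 0, -8], [0, 0, 0]],
    [0.4, [0, 0, -16], [0, 0, 0]],
    [0.4, [0, 0, -24], [0, 0, 0]],
    [0.4, [0, 0, -32], [0, 0, 0]],
    [0.4, [0, 0, -40], [0, 0, 0]],
    [0.4, [0, 0, -48], [0, 0, 0]],
    [0.4, [0, 0, -56], [0, 0, 0]],
    [0.4, [0, 0, -64], [0, 0, 0]],
    [0.4, [0, 0, -72], [0, 0, 0]],
    [0.4, [0, 0, -80], [0, 0, 0]],
    [0.4, [0, 0, -86], [0, 0, 0]],
    [0.4, [0, 0, -86], [0, 0, 0]]
  ]
}}

```text
time_s: 26.32
eef_pos: [554.6, -79.7, 151.1]
ee_rot: [-0.026, -0.707, -0.027, 0.707]
wrist_force: [-0.6, -0.5, 0.6]
opening: 37.2
```

```bash
python3 look.py s11.png
```

```text
tcp [554.1 -79.7 151.1] t 26.3667 open 37.30768589580097
boxtop 1325 c [ 497. -249.] size [97. 89.] ang 85.8
cap on board 164 c [772. 396.] size [89. 47.] ang 31.4
cap in tray 224 c [392. 342.] size [57. 56.] ang 78.8
cap in tray 225 c [472. 343.] size [52. 58.] ang 32.8
cap in tray 224 c [551. 338.] size [55. 53.] ang 85.9
cap in tray 114 c [766. 391.] size [87. 38.] ang 14.2
lying 2019 c [611.  90.] size [181. 100.] ang 4.4
lying 1998 c [597. -76.] size [182.  99.] ang 5.1
tilt [619.  87. 106.] [-2.00000e-03 -8.00000e-03  1.05617e+02]
tilt [617. -80. 106.] [-1.00000e-03 -3.00000e-03  1.05867e+02]
```

Call:
{"name": "servo_tool", "arguments": {
  "plan": [
    [0.4, [0, 0, 40], [0, 0, 0]],
    [0.4, [0, 0, 80], [0, 0, 0]],
    [0.4, [0, 0, 90], [0, 0, 0]],
    [0.4, [0, 0, 90], [0, 0, 0]],
    [0.4, [30, 0, 90], [0, 0, 0]],
    [0.4, [60, 0, 90], [0, 0, 0]],
    [0.4, [60, 0, 82], [0, 0, 0]],
    [0.4, [60, 0, 72], [0, 0, 0]],
    [0.4, [60, 0, 62], [0, 0, 0]],
    [0.4, [60, 0, 54], [0, 0, 0]],
    [0.4, [60, 0, 46], [0, 0, 0]],
    [0.4, [60, 0, 38], [0, 0, 0]]
  ]
}}

```text
time_s: 27.37
eef_pos: [517.1, -82.6, 92.2]
ee_rot: [0.027, 0.707, 0.026, -0.706]
wrist_force: [-4.6, 0.5, 1.4]
opening: 37.2
```

Call:
{"name": "servo_tool", "arguments": {
  "plan": [
    [0.4, [0, 0, -5], [0, 0, 0]],
    [0.4, [0, 0, -6], [0, 0, 0]],
    [0.4, [0, 0, 20], [0, 0, 0]],
    [0.4, [-40, 0, 60], [0, 0, 0]],
    [0.4, [-80, 0, 90], [0, 0, 0]],
    [0.4, [-120, 0, 90], [0, 0, 0]],
    [0.4, [-165, 0, 90], [0, 0, 0]],
    [0.4, [-165, 0, 90], [0, 0, 0]],
    [0.4, [-165, 0, 90], [0, 0, 0]]
  ]
}}

```text
time_s: 28.12
eef_pos: [426.8, -89.7, 262.1]
ee_rot: [0.027, 0.709, 0.026, -0.704]
wrist_force: [0.2, -0.4, -0.0]
opening: 37.4
```

```bash
python3 look.py s12.png; python3 -c "
from h import *
print(tool()[0], shift([418,-252,124]))"
```

```text
tcp [426.6 -89.5 259. ] t 28.1667 open 36.87243636346285
boxtop 1326 c [ 497. -250.] size [97. 88.] ang 85.0
cap on board 176 c [765. 399.] size [87. 58.] ang 16.9
cap in tray 220 c [392. 345.] size [52. 62.] ang 34.4
cap in tray 227 c [471. 344.] size [52. 64.] ang 32.0
cap in tray 225 c [551. 339.] size [54. 56.] ang 37.6
cap in tray 118 c [770. 389.] size [85. 34.] ang 20.4
lying 2064 c [611.  91.] size [182.  99.] ang 3.8
lying 2402 c [621. -74.] size [180.  98.] ang 4.0
tilt [615.  86. 106.] [-1.00000e-03 -7.00000e-03  1.05641e+02]
tilt [625. -76. 106.] [ 1.00000e-03 -4.00000e-03  1.05747e+02]
[426.575386   -89.54925522 258.95925438] [135.1 161.1  21.3]
```

Call:
{"name": "servo_tool", "arguments": {
  "plan": [
    [0.4, [0, 40, 6], [0, 0, 0]],
    [0.4, [0, 80, 12], [0, 0, 0]],
    [0.4, [0, 120, 18], [0, 0, 0]],
    [0.4, [0, 150, 22], [0, 0, 0]],
    [0.4, [0, 160, 22], [0, 0, 0]],
    [0.4, [30, 160, 22], [0, 0, 0]],
    [0.4, [60, 160, 22], [0, 0, 0]],
    [0.4, [90, 160, 22], [0, 0, 0]],
    [0.4, [115, 160, 22], [0, 0, 0]],
    [0.4, [128, 160, 22], [0, 0, 0]],
    [0.4, [132, 160, 22], [0, 0, 0]],
    [0.4, [132, 160, 22], [0, 0, 0]]
  ]
}}

```text
time_s: 29.17
eef_pos: [416.0, -250.1, 123.6]
ee_rot: [-0.026, -0.706, -0.027, 0.707]
wrist_force: [0.2, 1.0, -0.7]
opening: 36.8
```

```bash
python3 look.py s13.png|head -3
```

```text
tcp [ 416.4 -250.5  124.9] t 29.2167 open 37.21828546051756
boxtop 1337 c [ 497. -250.] size [96. 87.] ang 87.1
cap on board 182 c [763. 405.] size [87. 67.] ang 15.3
```

Call:
{"name": "servo_tool", "arguments": {
  "plan": [
    [0.4, [0, 0, -10], [0, 0, 0]],
    [0.4, [0, 0, -18], [0, 0, 0]],
    [0.4, [0, 0, -25], [0, 0, 0]],
    [0.4, [0, 0, -30], [0, 0, 0]],
    [0.4, [0, 0, -35], [0, 0, 0]],
    [0.4, [0, 0, -40], [0, 0, 0]],
    [0.4, [0, 0, -45], [0, 0, 0]],
    [0.4, [0, 0, -50], [0, 0, 0]],
    [0.4, [0, 0, -55], [0, 0, 0]],
    [0.4, [0, 0, -60], [0, 0, 0]],
    [0.4, [0, 0, -65], [0, 0, 0]],
    [0.4, [0, 0, -68], [0, 0, 0]]
  ]
}}

```text
time_s: 30.22
eef_pos: [484.4, -245.4, 124.3]
ee_rot: [-0.026, -0.707, -0.026, 0.707]
wrist_force: [-2.8, 0.0, 1.3]
opening: 37.1
```

Call:
{"name": "servo_tool", "arguments": {
  "plan": [
    [0.4, [0, 0, -3], [0, 0, 0]],
    [0.4, [0, 0, -3], [0, 0, 0]],
    [0.4, [0, 0, 4], [0, 0, 0]],
    [0.4, [-27, 0, 4], [0, 0, 0]],
    [0.4, [-27, 0, 4], [0, 0, 0]]
  ]
}}

```text
time_s: 30.63
eef_pos: [480.5, -246.3, 155.1]
ee_rot: [0.027, 0.708, 0.026, -0.705]
wrist_force: [0.3, -0.3, 0.5]
opening: 37.1
```

```bash
python3 look.py s14.png
```

```text
tcp [ 480.5 -246.2  153.7] t 30.6833 open 37.068868513409356
boxtop 1393 c [ 531. -245.] size [94. 96.] ang 3.1
cap on board 185 c [762. 404.] size [86. 67.] ang 10.8
cap in tray 218 c [392. 341.] size [54. 59.] ang 12.2
cap in tray 225 c [471. 345.] size [52. 58.] ang 33.9
cap in tray 224 c [551. 340.] size [56. 53.] ang 76.5
cap in tray 109 c [766. 392.] size [87. 45.] ang 14.6
lying 2047 c [612.  91.] size [181. 100.] ang 4.7
lying 2400 c [620. -73.] size [181.  98.] ang 4.1
tilt [614.  87. 106.] [-2.00000e-03 -6.00000e-03  1.05692e+02]
tilt [626. -77. 106.] [-2.00000e-03 -3.00000e-03  1.05747e+02]
```

View pics/s14.png

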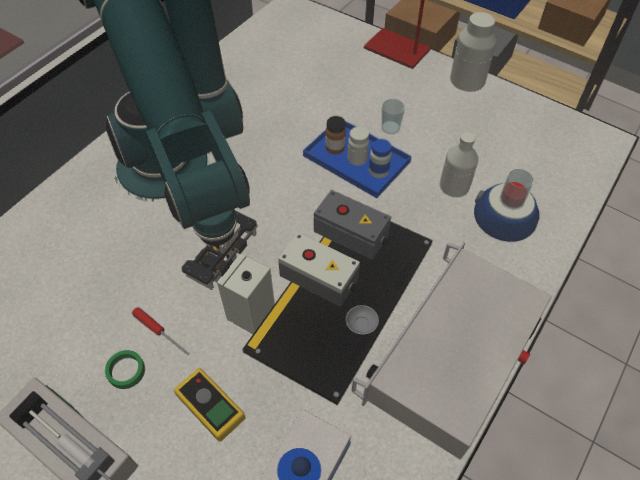

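Two boxes lie cover up, at (352,222) and (318,265). The third is butted square against the edge, its top at (246,275). I tip it now.

Call:
{"name": "servo_tool", "arguments": {
  "plan": [
    [0.4, [0, 0, -8], [0, 0, 0]],
    [0.4, [0, 0, -16], [0, 0, 0]],
    [0.4, [0, 0, -24], [0, 0, 0]],
    [0.4, [0, 0, -32], [0, 0, 0]],
    [0.4, [0, 0, -40], [0, 0, 0]],
    [0.4, [0, 0, -48], [0, 0, 0]],
    [0.4, [0, 0, -56], [0, 0, 0]],
    [0.4, [0, 0, -64], [0, 0, 0]],
    [0.4, [0, 0, -72], [0, 0, 0]],
    [0.4, [0, 0, -80], [0, 0, 0]],
    [0.4, [0, 0, -86], [0, 0, 0]],
    [0.4, [0, 0, -86], [0, 0, 0]]
  ]
}}

```text
time_s: 31.68
eef_pos: [566.6, -239.2, 151.1]
ee_rot: [-0.027, -0.707, -0.027, 0.707]
wrist_force: [0.3, -0.0, 0.0]
opening: 37.2
```

```bash
python3 look.py s15.png
```

```text
tcp [ 566.1 -239.2  151.1] t 31.7333 open 37.50163935753508
cap on board 169 c [764. 402.] size [87. 58.] ang 18.0
cap in tray 216 c [393. 344.] size [58. 54.] ang 85.2
cap in tray 230 c [472. 344.] size [52. 58.] ang 32.1
cap in tray 223 c [549. 340.] size [53. 55.] ang 16.3
cap in tray 121 c [772. 389.] size [82. 32.] ang 23.5
lying 2047 c [611.  90.] size [182. 100.] ang 4.0
lying 2351 c [621. -73.] size [181. 100.] ang 4.9
lying 2324 c [ 612. -239.] size [178.  98.] ang 3.7
tilt [614.  85. 106.] [-1.00000e-03  0.00000e+00  1.05793e+02]
tilt [628. -73. 106.] [-1.00000e-03 -8.00000e-03  1.05877e+02]
tilt [ 634. -242.  106.] [-6.00000e-03 -0.00000e+00  1.05765e+02]
```

Call:
{"name": "servo_tool", "arguments": {
  "plan": [
    [0.4, [0, 0, 40], [0, 0, 0]],
    [0.4, [0, 0, 80], [0, 0, 0]],
    [0.4, [0, 0, 90], [0, 0, 0]],
    [0.4, [0, 0, 90], [0, 0, 0]],
    [0.4, [30, 0, 90], [0, 0, 0]],
    [0.4, [60, 0, 90], [0, 0, 0]],
    [0.4, [60, 0, 80], [0, 0, 0]],
    [0.4, [60, 0, 70], [0, 0, 0]],
    [0.4, [60, 0, 60], [0, 0, 0]],
    [0.4, [60, 0, 50], [0, 0, 0]],
    [0.4, [60, 0, 42], [0, 0, 0]],
    [0.4, [60, 0, 34], [0, 0, 0]]
  ]
}}

```text
time_s: 32.73
eef_pos: [533.2, -241.9, 92.3]
ee_rot: [0.027, 0.707, 0.026, -0.706]
wrist_force: [-2.9, -0.4, 1.5]
opening: 37.3
```

Call:
{"name": "servo_tool", "arguments": {
  "plan": [
    [0.4, [0, 0, -2], [0, 0, 0]],
    [0.4, [0, 0, -2], [0, 0, 0]],
    [0.4, [0, 0, 20], [0, 0, 0]],
    [0.4, [-40, 0, 60], [0, 0, 0]],
    [0.4, [-80, 0, 90], [0, 0, 0]],
    [0.4, [-120, 0, 90], [0, 0, 0]],
    [0.4, [-165, 0, 90], [0, 0, 0]],
    [0.4, [-165, 0, 90], [0, 0, 0]],
    [0.4, [-165, 0, 90], [0, 0, 0]],
    [0.4, [-165, 0, 90], [0, 0, 0]],
    [0.4, [-165, 0, 90], [0, 0, 0]]
  ]
}}

```text
time_s: 33.65
eef_pos: [441.7, -248.4, 255.3]
ee_rot: [-0.026, -0.706, -0.027, 0.707]
wrist_force: [-0.5, -0.5, 0.3]
opening: 37.3
```

```bash
python3 look.py s16.png
```

```text
tcp [ 441.7 -248.4  254.7] t 33.7 open 37.1204453854123
cap on board 182 c [765. 403.] size [87. 61.] ang 21.0
cap in tray 223 c [392. 342.] size [54. 57.] ang 1.9
cap in tray 227 c [473. 342.] size [52. 57.] ang 30.2
cap in tray 230 c [550. 339.] size [53. 53.] ang 33.4
cap in tray 106 c [768. 390.] size [85. 34.] ang 18.5
lying 2048 c [612.  91.] size [181. 100.] ang 3.4
lying 2387 c [620. -73.] size [182.  97.] ang 4.3
lying 2842 c [ 633. -238.] size [180.  97.] ang 4.1
tilt [615.  85. 106.] [-2.00000e-03 -9.00000e-03  1.05708e+02]
tilt [629. -77. 106.] [-4.00000e-03 -5.00000e-03  1.05764e+02]
tilt [ 640. -241.  106.] [-2.00000e-03 -4.00000e-03  1.05768e+02]
```

View pics/s16.png

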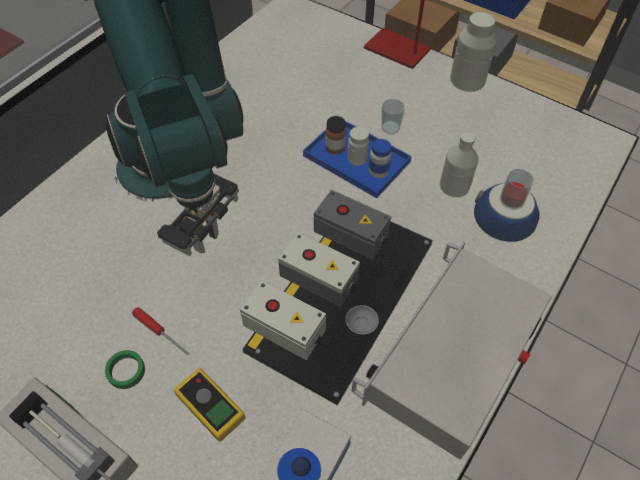

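All three boxes lie cover up on the board, at (352,222), (318,265) and (285,318). The jars stand in the tray, the bystanders are where they started, and the gripper is clear.

```bash
python3 -c "
from bench import r
print(r.hand_in())"
```

```text
the job is handed in; nothing more can be done
None
```

The job is done and handed in at about 34 s of the 210 s allowed; the hand-in gave no verdict.

- **Jars:** I gripped all three (blue, white and amber) and stood them upright in the tray. The last look showed their caps at the expected height, about 80 mm apart along the tray.
- **Boxes:** I slid all three up to the board's front edge and tipped them over it with the part-open fingers, without lifting any. Each slid back as it fell: the base ended about 56–58 mm short of the edge on the outer two, and the middle one did much the same. I nudged each 20–30 mm further on, so the bases now overhang the edge by about 30–35 mm instead of resting against it.
- **Last checks:** The box tops are level within 0.01 rad at about 106 mm, which puts the base centres near 64 mm. Each box's middle is at least 55 mm past the edge. By eye, the beaker, meter, screwdriver, tape and dish had not moved, and the gripper was clear of everything.

No check failed or disagreed. I never saw a box get knocked aside.

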